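# Check that a trolley brake lever stops short of its bar

### The arm

A 6-joint arm with a two-finger parallel gripper is mounted at the origin on a cart in front of the work surface, level with it; the furniture and walls round the work are solid. World frame = base frame: x ahead of the robot, y to its left, z up, the work surface at z = 0. Lengths are in m, angles in rad, forces in N, time in s.
With the tool pointing down it reaches from about 0.25 to 0.775 m from the base axis. Payload 8.9 kg.
Tool frame: the origin (TCP) lies between the finger pads; the fingertips stand 11 mm ahead of it and the grasp point (between the pads) lies 8 mm behind it; z points along the fingers, y is the line along which they close (so a half turn about z gives the same grasp; the last joint's range is limited). The gripper opens to 85 mm and grips with 20 to 120 N. Pads are 22 mm wide; open, the fingers measure 114 mm over their backs; the gripper's body (76 mm by 85 mm) begins 54 mm behind the grasp point. The pads swing forward as they close: fully open they stand 13 mm farther back than shut.
Start: joints at [-1.396, 0.291, -0.153, 1.127, 0, 1.431], TCP at [0.162, -0.499, 0.242] pointing down, gripper open.
Joint ranges: [-2.52, 2.52], [-0.91, 1.74], [-1.3, 1.37], [-1.96, 2.02], [-1.52, 1.47], [-3.14, 3.14]. Speed limits (rad/s): [2.22, 2.22, 2.79, 3.14, 3.14, 3.14].

### API

Orientations are given as a rotation vector (axis times angle).
In Python, from station import * gives the robot as it stands.
- The arm moves only by the shell command python3 -m jog 'ROWS' [OPENING]. ROWS is JSON, a list of rows, each a list of 2 entries, a list of its own where there are three numbers: the shift along the tool's x, y, z in m, then the turn, a rotation vector about the tool's x, y, z in degrees. A call has 1 to 5 rows; each row is the pose to reach, as a shift and turn from the pose commanded when the call began, along the tool's axes at that moment; what a row does not reach only later rows make up. A row lasts 1/12 s, in which the tool goes at most 41.7 mm and 7.16 degrees, less where a joint would pass 70% of its speed; a pose out of reach is approached as far as the arm can. A call with a gripper value outside its range is refused whole. OPENING is the closure in counts, from 0 (fully open) to 255 (shut), set as the call begins (- or left out, the last holds). The fingers move at their own pace and stop on an object; the grip force is fixed at half the most. Time passes only in rows, so rows that repeat a pose let the fingers close. It gives the time, the measured TCP pose, the force and the opening at its end, in the units of the state.
- sense(): the state, without advancing time (a new reading comes with each control period).
- grab_frame(name): name is "side" or "top" or "wrist"; returns a dict with "img" (400x640x3 uint8, red, green, blue), "depth" (400x640 float32, m along the optical axis (not along the pixel's ray), 0 where there is no reading), "fx", "fy", "cx", "cy" (pixels), "k1" (the pictures are not rectified: a ray, as slopes to the right and down, at radius r is drawn at 1 + k1 r^2 times it, then the intrinsics apply), "extrinsics" (4x4, takes a point from camera to world coordinates). Camera axes: x right, y up, looking along -z (the intrinsics and any distortion apply to the point x, -y, -z); pixel columns grow to the right and rows downward; lengths in m; the calibration is good to about 2 mm. A picture is of the moment at which its call begins.
- sign_off(): hands the job in, once; it reports no verdict.
The state is a dict: "time": time; "joint_pos": joint angles; "qvel": joint speeds; "effort": joint torques, N m; "ee_pos": TCP position; "orientation": TCP orientation; "force": force on the tool from outside, world axes, zero at the start; "moment": the same for the moment, N m; "finger_gap": finger opening in m.
Only numpy, scipy, OpenCV 4.12 (cv2) and the standard library are available. Lean on these libraries where they do the work, as an engineer would, in place of code of your own. Each camera call takes 0.05 s, during which the arm holds its last target. There are 200 camera calls.

### The job

Two handle sections of the lab trolley stand on the bench for inspection; check the brake lever, which is the long one with the ball end. With the outside of the closed fingers, gently push it in towards its bar until it is firmly against its stop, keep it there for about two seconds so that the remaining gap to the bar can be seen, then ease it slowly back out until it rests fully out again and come clear. Do not pinch the lever or touch the bar, and leave the short throttle lever and everything else on the bench alone.

Things in the scene. Friction and masses are not known exactly. Their poses are not given: they have to be found in the camera images.
- brake_stand: stand of the brake handle: fixed grey base plate 130 (x) by 210 (y) by 12 mm with two posts that carry a level handlebar along its y axis, centre line 110 mm above the bench; post clamps end 127 mm above the bench. Origin: centre of the plate's underside on the bench. Its -x axis points to the side on which the lever stands out (roughly to the robot)
- brake_bar: handlebar of the brake handle, 230 mm long along its y axis, 22 mm thick with a rubber grip 30 mm thick (end flanges 36 mm) opposite the blade; fixed to the stand. Origin: the bar's middle, on its centre line. Do not touch
- brake_blade: blade of the long brake lever, level bar 10 mm thick (its x) and 16 mm high, with a 20 mm ball at its free end, 110 mm above the bench. It runs from the lever's upright pivot, 115 mm away along the blade's own +y, to the free end 20 mm away along -y. Origin: the good place to push, on the blade's centre line. Its -x axis is the outward normal of the face to push on, +x points to the bar; the axes turn with the lever. The blade must be pushed on its outer (-x) face
- brake_lever (a joint): angle of the brake lever, rad: 0 fully out (rest), growing as it is pushed in (turning counter-clockwise from above about its pivot), 0.35 at its hard stop, where about 20 mm of gap to the rubber grip remain at the push place. A spring returns it: about 2 N at the push place to start, 4.5 N at the stop; the push place travels about 40 mm
- throttle_lever (a joint): angle of the short throttle lever (75 mm, square end without a ball) on the other, otherwise equal stand: 0 fully out, 0.35 in. Leave alone
- throttle_stand: stand of the throttle handle, fixed, same size and layout as the brake stand. Leave alone
- hex_key_1: black hex key, 32x84x9 mm, lying loose on the brake stand's base plate behind the bar. Leave alone
- vial_1: small glass vial, 27 mm wide, 55 mm tall, standing loose near the front. Leave alone
- tip_rack_1: box of pipette tips, 62x92x50 mm, loose, at the right. Leave alone
- cassette_1: black pump cassette, 24x70x26 mm, loose, at the left. Leave alone
- timer_1: digital timer, 24x66x62 mm, standing loose behind the stands. Leave alone
- marker_1: marker pen, 135 mm long, lying loose behind the stands. Leave alone

How it is judged:
On the way, in this order (a step that is already met when the one before it is completed fails the run):
1. the fingers hold the brake lever in against its stop for a second (value of joint brake_lever above 0.325 rad and contact force between the fingers and brake_blade above 3 N), for 1 s.
2. the brake lever is back out at rest (value of joint brake_lever below 0.03 rad), for 0.2 s.
At the end, for the whole second after the job is handed in: both levers rest fully out (within 0.03 rad), after the brake lever was held against its stop (within 0.025 rad) for at least a second, and every loose thing is within 20 mm of where it was (value of joint each of brake_lever, throttle_lever below 0.03 rad and distance of each of hex_key_1, vial_1, tip_rack_1, cassette_1, timer_1, marker_1 from where it was at the start of the episode below 0.02 m); the robot touches nothing.
It fails at once if the lever is pinched or hooked: the fingers touch it while the grasp point between them is not on its outer side (contact force between the fingers and brake_blade above 1 N and x of the grasp point in the frame of brake_blade above -0.003 m).
It fails at once if the lever is forced, with more than 45 N (contact force between the arm and brake_blade above 45 N).
It fails at once if the lever snaps back faster than 2.5 rad/s (velocity of joint brake_lever below -2.5 rad/s).
It fails at once if the robot presses on the bar (contact force between the arm and brake_bar above 2 N).
It fails at once if the throttle handle is touched or its lever pushed, or a bystander is moved by over 20 mm or lifted (value of joint throttle_lever above 0.05 rad or contact force between the arm and throttle_stand above 2 N or distance of any of hex_key_1, vial_1, tip_rack_1, cassette_1, timer_1, marker_1 from where it was at the start of the episode above 0.02 m).
It also fails if it takes over 38 s, if anything falls off the work surface, if the arm or the gripper's body presses on something with over 40 N, if the wrist force passes 120 N, or if a joint passes its speed limit or range.

## Working session

There is one attempt and no reset: what is moved stays moved. The work goes in short steps, Python scripts to look and compute and a shell command to move; the robot and the scene stay as the last step left them, time stands still between calls to the robot, and variables do not carry over. Pictures are saved under pics/ and viewed, on a budget of 10 in all, crops included, one or two more only if the job needs it, and the job is handed in when it is done.

```bash
mkdir -p pics; ls; cat > h.py <<'E'
import numpy as np, cv2
from station import *
def unproj(f,pts,depth=None):
    out=[]
    for (u,v) in pts:
        K=np.array([[f["fx"],0,f["cx"]],[0,f["fy"],f["cy"]],[0,0,1.]])
        n=cv2.undistortPoints(np.array([[[u,v]]],float),K,np.array([f["k1"],0,0,0,0.]))[0,0]
        d=f["depth"][int(round(v)),int(round(u))]
        p=np.array([n[0]*d,-n[1]*d,-d,1]); out.append((f["extrinsics"]@p)[:3])
    return np.array(out)
E
python3 - <<'E'
from h import *
for n in ("top","side"):
    f=grab_frame(n); cv2.imwrite(f"pics/{n}0.png",f["img"][:,:,::-1]); np.save(f"{n}0.npy",f,allow_pickle=True)
    print(n,f["extrinsics"].round(3).tolist())
print(sense())
E
```

```text
pics
top [[-0.028, 0.987, -0.156, 0.36], [-1.0, -0.03, -0.01, 0.2], [-0.014, 0.156, 0.988, 1.507], [0.0, 0.0, 0.0, 1.0]]
side [[-0.847, 0.224, -0.482, -0.084], [-0.531, -0.389, 0.753, 1.232], [-0.019, 0.893, 0.449, 0.72], [0.0, 0.0, 0.0, 1.0]]
{'time': 0.1, 'joint_pos': array([-1.39631527e+00,  2.91189895e-01, -1.54015606e-01,  1.12668057e+00,
       -1.15813741e-06,  1.43149743e+00]), 'qvel': array([-2.45439455e-03, -3.66626631e-04,  1.51514377e-03, -3.38746260e-05,
        1.64147912e-05,  6.87250179e-04]), 'effort': array([ 2.37279302e-03, -5.37978637e+01,  3.31917787e+01,  9.34784854e-03,
       -1.51381619e-04,  6.18922940e-07]), 'ee_pos': array([ 0.16198669, -0.49901509,  0.24182056]), 'orientation': array([-3.10193141e+00, -4.90694641e-01,  3.19182010e-05]), 'force': array([-0.15355627,  0.48328616,  0.13451745]), 'moment': array([-0.02808922, -0.03433725,  0.00580647]), 'finger_gap': 0.0849981784824625}
```

View pics/top0.png

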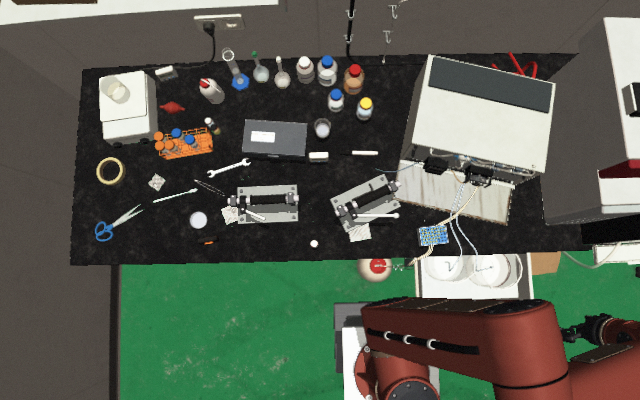

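View pics/side0.png

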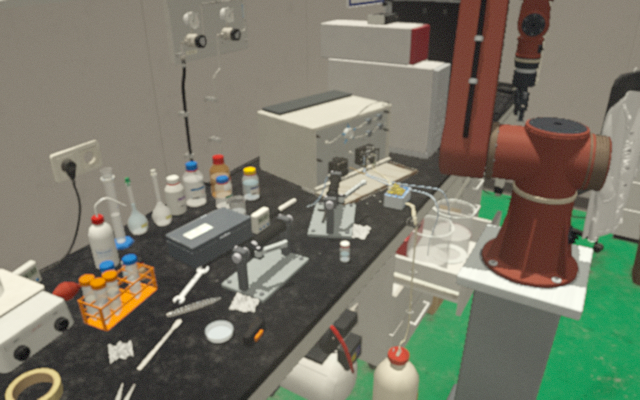

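The top view shows two stands, at about (268,204) and (366,204). The right one seems to have the long lever with the ball end, near (396,216). I'll enlarge that part.

```bash
python3 - <<'E'
from h import *
f=np.load("top0.npy",allow_pickle=True).item()
c=f["img"][165:250,220:430,::-1]; cv2.imwrite("pics/c1.png",cv2.resize(c,None,fx=3.8,fy=3.8,interpolation=cv2.INTER_CUBIC))
# points in z band 0.09..0.125 around right stand
vv,uu=np.mgrid[165:250,320:415]
P=unproj(f,zip(uu.ravel(),vv.ravel())); 
m=(P[:,2]>.085)&(P[:,2]<.15)
Z=(P[:,2].reshape(vv.shape)*1000).round().astype(int)
for r in range(10,75,2): print(165+r,*[f"{z:3d}" for z in Z[r,10:90:2]])
E
```

```text
175   8  -3  -5   7   0  -2   5  -2  -3  -1   5   0   0  -1  -2  -2   4   1   2  -1   6  -4  -2   1   0  12  14  11   4   8   1  -3   0  19   9   5   8  12  -3   6
177   1  -1   2   5   4   2  -2  -1   0   0   3   0  -4   1   6   0  -1   3   2  -2   2  -3   2   7  17  15  16  17   0   2  -1   2  -2  24   1   6  13  12  13   6
179   4  -4  -3   1   3   3   7  -6  -3   8  -1  -1   1  -3   2   4  -2  -4  -2   2  -1  14  13  19  15  11  12  16  14   4   1   2   2   5   8   2   6   6   0  -1
181   4  -1  -5   1   2   4  -5   0  -1   1   2   7  10  -4  -8   4   1   3   3  11  15  13  14  12  12  16  10  12  16   6 123 125   3 119 116   8  10   5   7  10
183   6   2   3  -3  -4  -1  -4   3   2  -4  -2   0   4   1   4  10   2  12  10  17  18  16  10  12  12  17  12  17   8 113 129 128 126 124 120   9   3  15  16  -1
185   8   2   7  -8   2   4   1   6   1   3  -2   4   2  -1  -2  10  14  14  13  12  25  11  12  14  12   7  15  16 122 121 128 130 131 118 121 116   6  11   7  13
187   0   0   2   6   1   2  -1   1  -4   1   2   0   5  11  13  14  17  10  14  14  17  19  13  14  13  11 119 122 
[... 3615 characters left out ...]
   0   0   2   1  -2  -1   1  -2   5   8   3
233  -1   3   2  -3   1  -4   3   3  -5   3   2   4   8  -1   6  11   7   3   9   5  -1   1   3   0   0  -2   6  -2  -3  -1   1  -2   4  -2  -3   0   8   2   1   4
235  -6  -1   9   1   4   8  -2  -3   2   2   7   5   6   3   5   6   6   4   1   3   8   2   1  -1   3   0  -2   0  -3  -3  -1   3   5  -3   0  -4   2   0  -5   5
237  -4  -2   1  -1  -5   6   1   1   5  -1  11  12  -1   7   4   3   6   7   4   7   3  -3  -3   2  -4   4   2  -4  -4   2   5   2   0  -1   3  -1   1   7  -5  -1
239  -8  -1  -1  -6   2   4   2  -1  -1   2   1   3   2   4   6   8  -2   5   6   4  -4   0   2   2   2   0   2   0   0   3  -1   2   1  -3  -1  -1   6   2   0   1
```

View pics/c1.png

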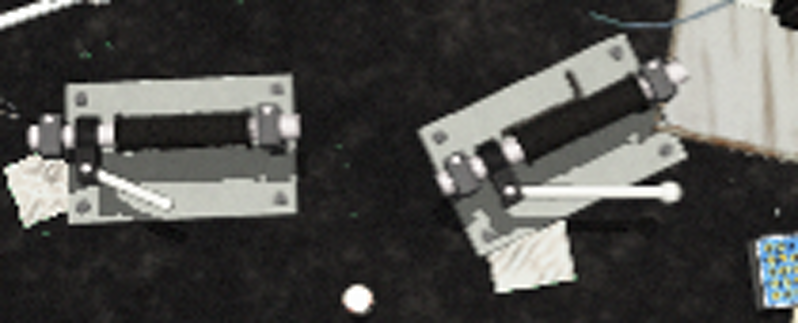

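```bash
python3 - <<'E'
from h import *
from scipy.spatial.transform import Rotation as R
f=np.load("top0.npy",allow_pickle=True).item()
def at(u,v,z):
    g=dict(f); best=None
    K=np.array([[f["fx"],0,f["cx"]],[0,f["fy"],f["cy"]],[0,0,1.]])
    n=cv2.undistortPoints(np.array([[[u,v]]],float),K,np.array([f["k1"],0,0,0,0.]))[0,0]
    E=f["extrinsics"]; d=E[:3,:3]@[n[0],-n[1],-1]; o=E[:3,3]
    return o+d*(z-o[2])/d[2]
c=lambda a,b:(220+(a+.5)/3.8-.5,165+(b+.5)/3.8-.5)
print("ball",at(*c(672,192),.115)); print("pivot",at(*c(510,192),.125)); 
# blade pixels by depth
vv,uu=np.mgrid[210:222,362:394]; P=unproj(f,zip(uu.ravel(),vv.ravel()))
P=P[(P[:,2]>.105)&(P[:,2]<.13)]; print("blade fit",np.polyfit(P[:,1],P[:,0],1),P.mean(0),len(P), P[:,1].min(),P[:,1].max())
print("barends",at(*c(450,172),.11),at(*c(685,70),.11))
print("vial",at(*c(357,298),.05)); print("throttle end",at(*c(168,204),.115))
s=sense(); print(R.from_rotvec(s["orientation"]).as_matrix().round(3))
E
```

```text
ball [ 0.50930109 -0.02534387  0.115     ]
pivot [0.51233024 0.11178738 0.125     ]
blade fit [0.02945225 0.51032901] [0.5113429  0.03442486 0.11784795] 97 -0.01413146086730635 0.08533953756704317
barends [0.53249969 0.16091102 0.11      ] [ 0.61426045 -0.04298978  0.11      ]
vial [0.4314455  0.24408455 0.05      ]
throttle end [0.51161221 0.39970039 0.115     ]
[[ 0.951  0.309 -0.   ]
 [ 0.309 -0.951  0.001]
 [ 0.    -0.001 -1.   ]]
```

The brake lever is the right-hand one. Its pivot is at about (0.512, 0.112) and the push face at x≈0.505, y≈0. The present tool yaw of 18° matches the blade's angle at the stop, so I'll push with the fingers' flat sides (tool +x).

```bash
python3 -m jog '[[[0.03,-0.028,0],[0,0,0]],[[0.058,-0.0545,0],[0,0,0]],[[0.086,-0.081,0],[0,0,0]],[[0.114,-0.107,0],[0,0,0]],[[0.14,-0.132,0],[0,0,0]]]' 255
python3 -m jog '[[[0.03,-0.028,0],[0,0,0]],[[0.058,-0.0545,0],[0,0,0]],[[0.086,-0.081,0],[0,0,0]],[[0.114,-0.107,0],[0,0,0]],[[0.14,-0.132,0],[0,0,0]]]'
python3 -m jog '[[[0.03,-0.028,0],[0,0,0]],[[0.058,-0.0545,0],[0,0,0]],[[0.086,-0.081,0],[0,0,0]],[[0.114,-0.107,0],[0,0,0]],[[0.14,-0.132,0],[0,0,0]]]'
python3 - <<'E'
from h import *
from scipy.spatial.transform import Rotation as R
s=sense(); M=R.from_rotvec(s["orientation"]).as_matrix(); print(s["joint_pos"].round(3),s["ee_pos"],M.round(3)); print("to pre",M.T@([.462,.007,.242]-s["ee_pos"]))
E
```

```text
time: 0.52
ee_pos: [0.2548, -0.3286, 0.242]
orientation: [-3.102, -0.49, 0.0]
force: [1.2, -0.7, 0.7]
finger_gap: 0.0254
time: 0.93
ee_pos: [0.3473, -0.1599, 0.2423]
orientation: [3.103, 0.491, 0.0]
force: [1.4, -0.7, -0.1]
finger_gap: -0.0001
time: 1.35
ee_pos: [0.4398, 0.0091, 0.2422]
orientation: [-3.103, -0.492, -0.0]
force: [0.7, -1.1, -0.3]
finger_gap: -0.0002
[-0.146  0.129 -0.362  1.08   0.     2.682] [0.43983232 0.00913877 0.24221909] [[ 0.951  0.309  0.   ]
 [ 0.309 -0.951  0.   ]
 [ 0.     0.    -1.   ]]
to pre [0.02042081 0.00888652 0.00022049]
```

```bash
python3 -m jog '[[[0.02,0.009,0.03],[0,0,0]],[[0.02,0.009,0.065],[0,0,0]],[[0.02,0.009,0.1],[0,0,0]],[[0.02,0.009,0.134],[0,0,0]],[[0.02,0.009,0.134],[0,0,0]]]'
python3 - <<'E'
from h import *
s=sense(); print(s["ee_pos"],s["force"])
f=grab_frame("wrist"); g=grab_frame("top"); np.save("top1.npy",g,allow_pickle=True)
a=f["img"][:,:,::-1]; b=cv2.resize(g["img"][150:250,320:480,::-1],(640,400),interpolation=cv2.INTER_CUBIC)
cv2.imwrite("pics/w1.png",cv2.resize(np.vstack([a,b]),(480,600)))
E
```

```text
time: 1.77
ee_pos: [0.4569, 0.0053, 0.1032]
orientation: [-3.1, -0.491, 0.014]
force: [-2.4, 0.1, -1.0]
finger_gap: 0.0003
[0.45685179 0.00533565 0.10321096] [-2.4122915   0.07395917 -1.02174835]
```

View pics/w1.png

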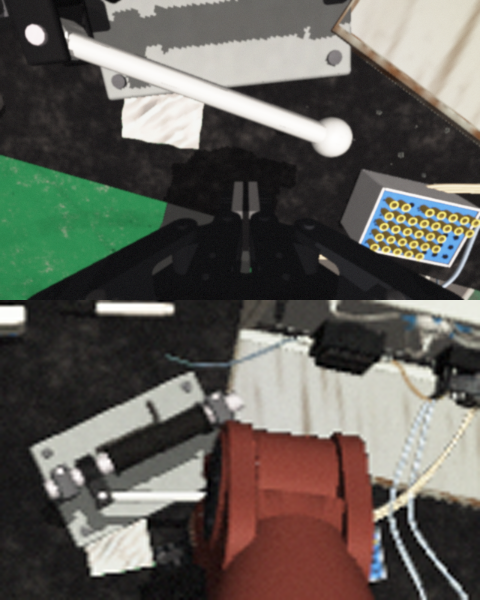

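The wrist view shows the fingers in front of the white blade, on the pivot side of the ball, and clear of the tip rack. The ball is at about (333,137) and the fingertips at about (245,190). Pushing now, along world +x.

```bash
python3 -m jog '[[[0.006,0.002,0],[0,0,0]],[[0.012,0.004,0],[0,0,0]],[[0.018,0.006,0],[0,0,0]],[[0.021,0.007,0],[0,0,0]],[[0.024,0.008,0],[0,0,0]]]'
python3 -m jog '[[[0.003,0.001,0],[0,0,0]],[[0.006,0.002,0],[0,0,0]],[[0.009,0.003,0],[0,0,0]],[[0.012,0.004,0],[0,0,0]],[[0.015,0.005,0],[0,0,0]]]'
python3 - <<'E'
from h import *
s=sense(); print(s["ee_pos"],s["force"])
f=grab_frame("wrist"); cv2.imwrite("pics/w2.png",f["img"][:,:,::-1])
E
```

```text
time: 2.28
ee_pos: [0.4877, 0.0042, 0.1091]
orientation: [3.103, 0.491, 0.002]
force: [-0.2, -0.3, 0.4]
finger_gap: -0.0002
time: 2.7
ee_pos: [0.502, 0.0041, 0.1082]
orientation: [3.103, 0.491, -0.002]
force: [-3.2, -1.4, 0.9]
finger_gap: 0.0002
[0.50197478 0.00413419 0.10818829] [-3.17897913 -1.44407526  0.92641058]
```

View pics/w2.png

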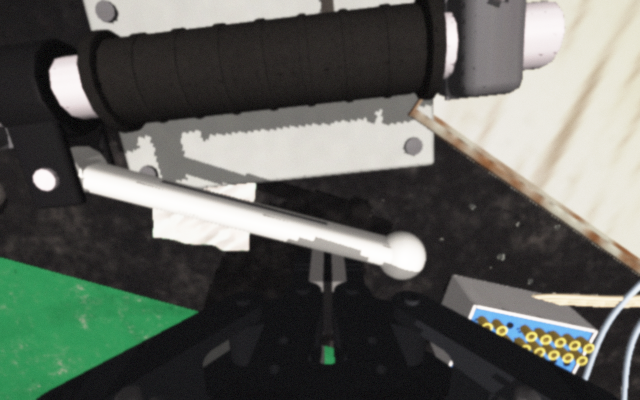

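The fingers are on the blade at about (325,245), just on the pivot side of the ball at (405,255), with about 3 N. I'll keep pushing slowly with a slight +y drift.

```bash
python3 -m jog '[[[0.003,0.0005,0],[0,0,0]],[[0.006,0.001,0],[0,0,0]],[[0.009,0.0015,0],[0,0,0]],[[0.012,0.002,0],[0,0,0]],[[0.015,0.0025,0],[0,0,0]]]'
python3 -m jog '[[[0.002,0.0004,0],[0,0,0]],[[0.004,0.0008,0],[0,0,0]],[[0.006,0.001,0],[0,0,0]],[[0.008,0.0014,0],[0,0,0]],[[0.01,0.0017,0],[0,0,0]]]'
python3 -m jog '[[[0.001,0,0],[0,0,0]],[[0.002,0,0],[0,0,0]],[[0.002,0,0],[0,0,0]]]'
```

```text
time: 3.17
ee_pos: [0.5174, 0.0063, 0.1082]
orientation: [3.103, 0.491, -0.001]
force: [-3.2, -4.6, 0.3]
finger_gap: -0.0002
time: 3.58
ee_pos: [0.5272, 0.0081, 0.1082]
orientation: [-3.103, -0.491, 0.001]
force: [-3.9, -2.9, -1.0]
finger_gap: 0.0003
time: 3.83
ee_pos: [0.5292, 0.0086, 0.1082]
orientation: [3.103, 0.491, -0.0]
force: [-3.9, -3.5, -0.1]
finger_gap: 0.0001
```

```bash
python3 -m jog '[[[0.001,0,0],[0,0,0]],[[0.002,0,0],[0,0,0]],[[0.002,0,0],[0,0,0]]]'
python3 -m jog '[[[0.001,0,0],[0,0,0]],[[0.001,0,0],[0,0,0]]]'
```

```text
time: 4.08
ee_pos: [0.531, 0.0091, 0.1082]
orientation: [3.103, 0.491, -0.001]
force: [-3.7, -4.0, -0.3]
finger_gap: -0.0002
time: 4.25
ee_pos: [0.5316, 0.0093, 0.1082]
orientation: [3.103, 0.491, -0.002]
force: [-5.1, -4.2, 0.8]
finger_gap: 0.0001
```

```bash
python3 -m jog '[[[0.001,0,0],[0,0,0]],[[0.001,0,0],[0,0,0]]]'
python3 -m jog '[[[0.001,0,0],[0,0,0]],[[0.001,0,0],[0,0,0]]]'
python3 - <<'E'
from h import *
s=sense(); print(s["ee_pos"],s["force"])
f=grab_frame("wrist"); cv2.imwrite("pics/w3.png",f["img"][:,:,::-1])
E
```

```text
time: 4.42
ee_pos: [0.5318, 0.0093, 0.1081]
orientation: [3.102, 0.49, -0.004]
force: [-8.6, -5.7, 3.2]
finger_gap: 0.0001
time: 4.58
ee_pos: [0.5319, 0.0094, 0.1081]
orientation: [3.102, 0.49, -0.006]
force: [-11.4, -7.9, 4.8]
finger_gap: -0.0
[0.53194848 0.00940136 0.10809781] [-11.36818249  -7.8924688    4.77350118]
```

View pics/w3.png

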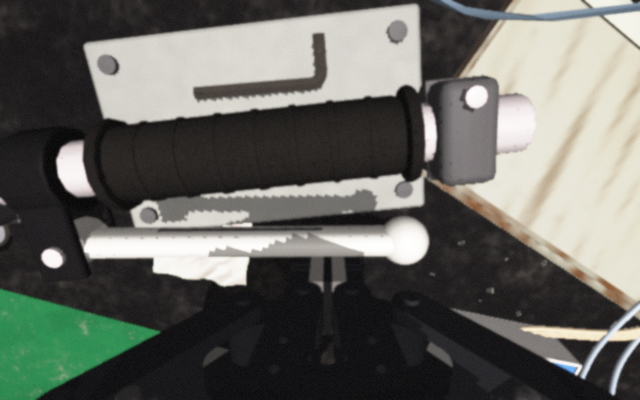

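The lever is at its stop: the TCP has stalled and the force has risen to about 14 N. The gap to the grip is visible, with the blade at about row 242 and the grip edge at about row 200. Holding for 2 s.

```bash
for i in 1 2 3 4 5; do python3 -m jog '[[[0,0,0],[0,0,0]],[[0,0,0],[0,0,0]],[[0,0,0],[0,0,0]],[[0,0,0],[0,0,0]],[[0,0,0],[0,0,0]]]' | grep -E 'time|force|ee_pos'; done
```

```text
time: 5.05
ee_pos: [0.5319, 0.0094, 0.1081]
force: [-11.5, -7.0, 4.9]
time: 5.47
ee_pos: [0.5319, 0.0094, 0.1081]
force: [-11.8, -7.3, 6.7]
time: 5.88
ee_pos: [0.532, 0.0094, 0.1081]
force: [-11.1, -7.8, 5.7]
time: 6.3
ee_pos: [0.532, 0.0094, 0.1081]
force: [-11.5, -6.7, 5.1]
time: 6.72
ee_pos: [0.5319, 0.0094, 0.1081]
force: [-11.6, -7.2, 5.8]
```

```bash
python3 -m jog '[[[-0.001,0,0],[0,0,0]],[[-0.002,0,0],[0,0,0]],[[-0.004,-0.0005,0],[0,0,0]],[[-0.006,-0.001,0],[0,0,0]],[[-0.008,-0.0015,0],[0,0,0]]]'
for i in 1; do python3 -m jog '[[[-0.002,-0.0004,0],[0,0,0]],[[-0.004,-0.0008,0],[0,0,0]],[[-0.006,-0.001,0],[0,0,0]],[[-0.008,-0.0014,0],[0,0,0]],[[-0.01,-0.0017,0],[0,0,0]]]'; done
python3 -m jog '[[[-0.002,-0.0004,0],[0,0,0]],[[-0.004,-0.0008,0],[0,0,0]],[[-0.006,-0.001,0],[0,0,0]],[[-0.008,-0.0014,0],[0,0,0]],[[-0.01,-0.0017,0],[0,0,0]]]'
python3 -m jog '[[[-0.002,-0.0007,0],[0,0,0]],[[-0.004,-0.0014,0],[0,0,0]],[[-0.006,-0.002,0],[0,0,0]],[[-0.008,-0.0027,0],[0,0,0]],[[-0.01,-0.0033,0],[0,0,0]]]'
python3 -m jog '[[[-0.002,-0.0007,0],[0,0,0]],[[-0.004,-0.0014,0],[0,0,0]],[[-0.006,-0.002,0],[0,0,0]],[[-0.008,-0.0027,0],[0,0,0]],[[-0.01,-0.0033,0],[0,0,0]]]'
```

```text
time: 7.13
ee_pos: [0.5258, 0.0088, 0.1084]
orientation: [3.102, 0.491, 0.0]
force: [-3.7, -3.9, 0.5]
finger_gap: 0.0001
time: 7.55
ee_pos: [0.5158, 0.0076, 0.1084]
orientation: [3.103, 0.491, 0.0]
force: [-3.5, -3.5, -0.1]
finger_gap: 0.0001
time: 7.97
ee_pos: [0.5057, 0.0065, 0.1084]
orientation: [-3.102, -0.491, -0.001]
force: [-3.1, 0.1, 0.7]
finger_gap: -0.0001
time: 8.38
ee_pos: [0.4952, 0.0065, 0.1083]
orientation: [-3.102, -0.491, -0.0]
force: [-1.2, 1.2, 0.2]
finger_gap: -0.0003
time: 8.8
ee_pos: [0.4849, 0.0061, 0.1084]
orientation: [3.103, 0.491, 0.001]
force: [-0.5, -0.0, 1.0]
finger_gap: 0.0001
```

Free of the blade. Backing off, lifting, then checking.

```bash
python3 -m jog '[[[-0.006,-0.002,0],[0,0,0]],[[-0.012,-0.004,0],[0,0,0]],[[-0.018,-0.006,0],[0,0,0]],[[-0.024,-0.008,0],[0,0,0]],[[-0.024,-0.008,0],[0,0,0]]]'
python3 -m jog '[[[0,0,-0.03],[0,0,0]],[[0,0,-0.06],[0,0,0]],[[0,0,-0.09],[0,0,0]],[[0,0,-0.12],[0,0,0]],[[0,0,-0.14],[0,0,0]]]'
python3 -m jog '[[[-0.025,0.025,0],[0,0,0]],[[-0.05,0.05,0],[0,0,0]],[[-0.075,0.075,0],[0,0,0]],[[-0.1,0.1,0],[0,0,0]],[[-0.12,0.12,0],[0,0,0]]]'
python3 -m jog '[[[0,0,0],[0,0,0]],[[0,0,0],[0,0,0]],[[0,0,0],[0,0,0]],[[0,0,0],[0,0,0]],[[0,0,0],[0,0,0]]]'
python3 - <<'E'
from h import *
g=grab_frame("top"); f=np.load("top0.npy",allow_pickle=True).item()
s=lambda h:cv2.resize(h["img"][140:260,220:460,::-1],(600,300),interpolation=cv2.INTER_CUBIC)
cv2.imwrite("pics/cmp.png",np.vstack([s(f),s(g)]))
vv,uu=np.mgrid[210:222,362:394]; P=unproj(g,zip(uu.ravel(),vv.ravel()))
P=P[(P[:,2]>.105)&(P[:,2]<.13)]; print("blade fit",np.polyfit(P[:,1],P[:,0],1) if len(P)>5 else None,len(P)); print(sense()["force"])
E
```

```text
time: 9.22
ee_pos: [0.4578, 0.0066, 0.1082]
orientation: [-3.103, -0.491, 0.002]
force: [-0.3, 0.1, 0.1]
finger_gap: -0.0
time: 9.63
ee_pos: [0.4601, 0.0064, 0.2512]
orientation: [3.102, 0.491, 0.004]
force: [1.3, -0.9, 0.3]
finger_gap: -0.0001
time: 10.05
ee_pos: [0.3813, -0.1464, 0.2485]
orientation: [3.102, 0.491, 0.001]
force: [0.3, -0.0, -0.3]
finger_gap: 0.0003
time: 10.47
ee_pos: [0.3828, -0.1439, 0.2483]
orientation: [-3.102, -0.493, -0.0]
force: [0.7, -0.8, 0.7]
finger_gap: 0.0001
blade fit [0.02807393 0.51037806] 98
[ 0.3721134  -0.50628875 -0.88403783]
```

View pics/cmp.png

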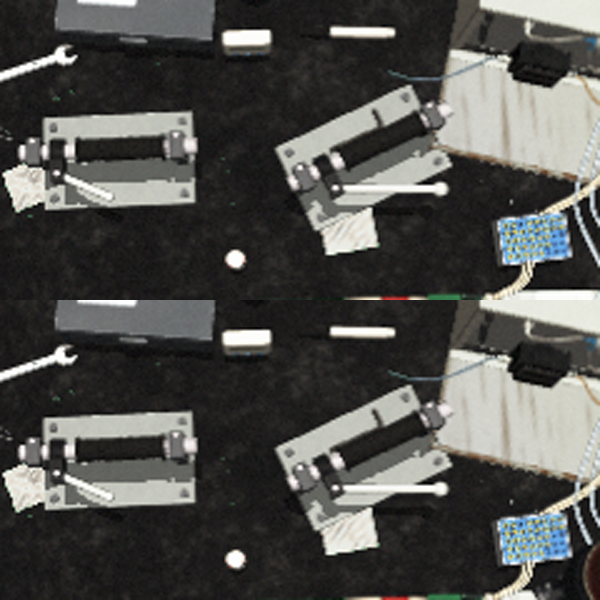

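The two views look the same before and after. The lever is back at rest (ball at about (440,189) in the upper panel and (440,489) in the lower), and nothing in view has moved. Handing in.

```bash
python3 -c "
from station import *
print(sign_off())"
```

```text
the job is handed in; nothing more can be done
None
```

I pushed the brake lever in with the sides of the closed fingers until it stalled at its stop. I held it there for about 2.1 s at roughly 14 N, eased it back out at about 24 mm/s or slower, backed off and lifted clear. The job was handed in at about 10.5 s.

- **Lever at rest:** the blade's fitted direction is the same as before the push (slope 0.028 against 0.029, offset 0.510 m both times).
- **Bench:** before-and-after top views show the throttle lever, vial, tip rack, timer, marker and hex key unmoved. The cassette was outside that crop, so I didn't check it in a picture, but the arm stayed well away from it.
- **Contact:** the last wrist force was about 1 N, which is noise level.

No check failed or disagreed. I had no direct reading of the joint angle: that the lever reached its stop is judged from the force rising while the tool stood still.

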